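# Load the garlic peeler and start it

### The arm

A 6-joint arm with a two-finger parallel gripper is mounted at the origin on the work surface. World frame = base frame: x ahead of the robot, y to its left, z up, the work surface at z = 0. Lengths are in mm, angles in rad, forces in N, time in s.
With the tool pointing down it reaches from about 325 to 900 mm from the base axis. Payload 6.1 kg.
Tool frame: the origin (TCP) lies where the fingers leave the gripper's body, on its centre line; the fingertips stand 70 mm ahead of it and the grasp point (between the pads) lies 51 mm ahead of it; z points along the fingers, y is the line along which they close (so a half turn about z gives the same grasp; the last joint's range is limited). The gripper opens to 87 mm and grips with 3 to 60 N. Pads are 19 mm wide; open, the fingers measure 117 mm over their backs; the gripper's body (75 mm by 190 mm) begins 51 mm behind the grasp point.
Start: joints at [1.125, 0.22, 1.526, -0, 1.395, -0.126], TCP at [196.484, 593.305, 292.238] pointing down, gripper open.
Joint ranges: [-2.98, 2.98], [-0.91, 2.08], [0.09, 2.57], [-1.24, 4.39], [0.2, 2.65], [-2.68, 2.68]. Speed limits (rad/s): [2.57, 2.57, 3.01, 3.14, 3.14, 3.14].

### API

Orientations are given as [roll, pitch, yaw] about the fixed x, y, z axes, in that order (R = Rz(yaw) Ry(pitch) Rx(roll)).
In Python, from plant import env gives the robot as it stands. Calls block until the motion is done:
- env.reach(position, orientation): joint-space move of the TCP to a pose.
- env.line_to(position, ori=None, max_speed=150, f_stop=None): straight line of the TCP; ori=None keeps the orientation; max_speed is the mean speed in mm/s. With f_stop (N) it stops when the force on the tool has changed by that much, and returns True; else False.
- env.goto_joints(angles): joint-space move.
- env.set_gripper(opening, squeeze=None): finger opening in mm; squeeze is the grip in N (None keeps the last); returns when the fingers have stopped.
- env.hold(seconds).
- env.solve_ik(position, orientation): joint angles nearest the present ones, or None.
- env.get_image(name): name is "scene" or "top"; returns (picture, depth): 384x512x3 uint8, red, green, blue; 384x512 float32, mm along the optical axis (not along the pixel's ray), 0 where there is no reading.
- env.calibration(name): a dict with "mtx" (3x3 intrinsics, pixels), "dist" ([k1, k2, p1, p2, k3] as OpenCV has them; the pictures are not rectified), "extrinsics" (4x4, takes a point from camera to world coordinates). Camera axes: x right, y down, z forward; pixel columns grow to the right and rows downward; lengths in mm; the calibration is good to about 2 mm. A picture is of the moment at which its call begins. calibration takes no time and is no camera call.
A pose or a line that the arm cannot do raises env.Unreachable and nothing moves.
- env.job_done(): hands the job in; it is judged then, once.
Readings, each from a call of its own:
- env.current_clock(): time.
- env.current_q(): joint angles.
- env.current_qvel(): joint speeds.
- env.current_joint_torque(): joint torques, N m.
- env.current_position(): TCP position.
- env.current_ee_rot(): TCP orientation.
- env.current_contact_force(): force on the tool from outside, world axes, zero at the start.
- env.current_wrist_torque(): the same for the moment, N m.
- env.current_width(): finger opening in mm.
- env.current_finger_force(): force on a finger pad.
Only numpy, scipy, OpenCV 4.12 (cv2) and the standard library are available. Lean on these libraries where they do the work, as an engineer would, in place of code of your own. Each camera call takes 0.05 s, during which the arm holds its last target. There are 200 camera calls.

### The job

Gather the loose garlic bulbs from the table into the scoop tray, then carry the tray over and tip the whole trayful into the peeler's hopper, and put the empty tray back down on its blue mat. When every bulb is in the hopper, shut the clear lid fully, and only then push the green key down until it stays and the red one pops up. Leave the tote, bottle and jar beside the work alone.

Things in the scene. Friction and masses are not known exactly. Their poses are not given: they have to be found in the camera images.
- tray_grip (a point): middle of the orange handle of the aluminium scoop tray (0.3 kg, 220 mm long, 136 mm wide, walls 50 mm high, 3 mm thick). x: along the tray to its pouring lip; y: across; z: up out of the tray. The handle is a straight bar across the whole width (y), 14 mm thick (x), 20 mm tall (z), on a leg at either side; this point is 88 mm above the tray's underside, the bar's top 98 mm.
- tray_lip (a point): middle of the tray's pouring lip, 130 mm along x from the handle and 29 mm above the tray's underside; axes as tray_grip. Seen along x from the handle: upright back wall at -90 mm, flat floor from there to +40 mm, then a rising spout, as wide as the tray, to the lip; the side walls are 45 mm high there. Bulbs slide out over the lip once the tray is tipped nose down by 60 to 70 degrees.
- mat: the tray's fixed blue mat, 262 mm (x) by 190 mm (y), 4 mm thick; origin at the centre of its underside, on the table. The tray stands on it at the start, with one to three bulbs in it.
- bulb1_mid (a point): a garlic bulb, 45 mm in diameter and 44 mm tall with its neck, 35 g, off-white with purple streaks; this point lies on its axis in its bulge, 18 mm above its flat root; its z axis runs from the root to the neck. At the start it lies loose on the table between the mat and the peeler, if present.
- bulb2_mid (a point): a garlic bulb, 45 mm in diameter and 44 mm tall with its neck, 35 g, off-white with purple streaks; this point lies on its axis in its bulge, 18 mm above its flat root; its z axis runs from the root to the neck. At the start it lies loose on the table between the mat and the peeler, if present.
- bulb3_mid (a point): a garlic bulb, 45 mm in diameter and 44 mm tall with its neck, 35 g, off-white with purple streaks; this point lies on its axis in its bulge, 18 mm above its flat root; its z axis runs from the root to the neck. At the start it lies loose on the table between the mat and the peeler, if present.
- bulb4_mid (a point): a garlic bulb, 45 mm in diameter and 44 mm tall with its neck, 35 g, off-white with purple streaks; this point lies on its axis in its bulge, 18 mm above its flat root; its z axis runs from the root to the neck. At the start it lies loose on the table between the mat and the peeler, if present.
- bulb5_mid (a point): a garlic bulb, 45 mm in diameter and 44 mm tall with its neck, 35 g, off-white with purple streaks; this point lies on its axis in its bulge, 18 mm above its flat root; its z axis runs from the root to the neck. At the start it is in the tray, if present.
- bulb6_mid (a point): a garlic bulb, 45 mm in diameter and 44 mm tall with its neck, 35 g, off-white with purple streaks; this point lies on its axis in its bulge, 18 mm above its flat root; its z axis runs from the root to the neck. At the start it is in the tray, if present.
- bulb7_mid (a point): a garlic bulb, 45 mm in diameter and 44 mm tall with its neck, 35 g, off-white with purple streaks; this point lies on its axis in its bulge, 18 mm above its flat root; its z axis runs from the root to the neck. At the start it is in the tray, if present.
- hopper_mouth (a point): centre of the open mouth of the garlic peeler's hopper, at the rim, 150 mm above the table. Axes are the machine's: x away from the keys towards the lid's hinge, y across, z up. The mouth is 160 mm (x) by 170 mm (y).
- hopper_floor (a point): centre of the hopper's floor, 122 mm below the rim, about 110 by 120 mm. The machine is fixed, a white and steel box 186 mm wide (y): along its x from here, the key ledge reaches from -172 to -86 mm (115 mm above the table), the hopper to +86 mm and the motor housing to +201 mm (125 mm above the table).
- lid (a joint): the hopper's clear lid, 180 mm wide (y), in rad: 0 is shut flat on the rim, about 1.6 to 1.75 is open, standing just past upright; the hinge is stiff (about 0.3 N m), so the lid stays where it is left.
- lid_hinge (a point): middle of the lid's hinge line, which runs along the machine's y, at the hopper's far edge (x = +89 mm from the mouth's centre, 151 mm above the table). This point turns with the lid: its x axis points from the tab to the hinge, its z axis out of the lid's upper (outer) face, 5 mm thick.
- lid_tab (a point): middle of the orange tab at the lid's free edge, 180 mm from the hinge line: 34 mm long, 90 mm wide (y), 12 mm thick. With the lid shut it is over the hopper's front edge; with the lid open it stands uppermost.
- key_stop (a joint): the red key of the peeler's bank, stop, down at the start: travel in m, 0 is up, 0.008 is fully down; pushed straight down from above. The three keys are interlocked: exactly one is down, and pushing another one down (about 6 N, snapping over half-way) makes it pop up.
- key_short (a joint): the white key of the peeler's bank, short cycle: travel in m, 0 is up, 0.008 is fully down; pushed straight down from above. The three keys are interlocked: exactly one is down, and pushing another one down (about 6 N, snapping over half-way) makes it pop up.
- key_full (a joint): the green key of the peeler's bank, full cycle: travel in m, 0 is up, 0.008 is fully down; pushed straight down from above. The three keys are interlocked: exactly one is down, and pushing another one down (about 6 N, snapping over half-way) makes it pop up.
- key_stop_top (a point): centre of the top of the red key, 36 mm (x) by 30 mm (y); keys are 42 mm apart in a row along the machine's y, 14 mm proud of the ledge when up.
- key_short_top (a point): centre of the top of the white key, 36 mm (x) by 30 mm (y); keys are 42 mm apart in a row along the machine's y, 14 mm proud of the ledge when up.
- key_full_top (a point): centre of the top of the green key, 36 mm (x) by 30 mm (y); keys are 42 mm apart in a row along the machine's y, 14 mm proud of the ledge when up.
- tote: bystander: a closed clear storage tote with an orange clip, 175 x 125 x 100 mm; origin under its centre.
- sauce: bystander: an amber sauce bottle, 64 mm in diameter, 190 mm tall; origin under its centre.
- spice: bystander: a spice jar with a yellow cap, 70 mm in diameter, 110 mm tall; origin under its centre.
There are look-alikes about, which are no part of the job. What is shaped like the part that bears bulb3_mid but black or brown is not meant.

How it is judged:
By the outcome, as a careful person would: the job done as asked, in the order asked, and still so for the second after the job is handed in, with the robot touching nothing.
Of bulb1, bulb2, bulb3, bulb4 only 3 to 4 are there at a start; the rules pass over those that are not, and their reading is None.
Of bulb5, bulb6, bulb7 only 1 to 3 are there at a start; the rules pass over those that are not, and their reading is None.
At some moment in a run one of bulb1, bulb2, bulb3, bulb4 may be knocked a few centimetres aside while the robot is not near it.
It also fails if it takes over 192 s, if anything falls off the work surface, if the arm or the gripper's body presses on something with over 40 N, if the wrist force passes 120 N, or if a joint passes its speed limit or range.

## Working session

There is one attempt and no reset: what is moved stays moved. The work goes in short steps, each a Python script; the robot and the scene stay as the last script left them, time stands still between calls to the robot, and variables do not carry over. Pictures are saved under pics/ and viewed, at most 14 in all, crops included, and the job is handed in when it is done.

```bash
ls; mkdir -p pics
cat > h.py <<'E'
import numpy as np, cv2
from plant import env
from scipy.spatial.transform import Rotation as R
def snap(name,fn,crop=None,scale=1):
    im,d=env.get_image(name); np.savez('/tmp/%s.npz'%name,im=im,d=d)
    o=im if crop is None else im[crop[1]:crop[3],crop[0]:crop[2]]
    o=cv2.resize(o,None,fx=scale,fy=scale,interpolation=cv2.INTER_CUBIC)
    cv2.imwrite('pics/'+fn,o[:,:,::-1]); return im,d
def cloud(name,d):
    c=env.calibration(name); h,w=d.shape
    u,v=np.meshgrid(np.arange(w),np.arange(h))
    p=cv2.undistortPoints(np.stack([u,v],-1).reshape(-1,1,2).astype(float),np.array(c['mtx']),np.array(c['dist'])).reshape(h,w,2)
    P=np.concatenate([p*d[...,None],d[...,None]],-1)
    T=np.array(c['extrinsics']); return P@T[:3,:3].T+T[:3,3]
E
python3 - <<'E'
from h import *
for n in('scene','top'):
    im,d=snap(n,n+'0.png',scale=1.5); print(n,np.round(env.calibration(n)['extrinsics'],2).tolist(),(d==0).mean())
print(env.current_q(),env.current_ee_rot(),env.current_clock())
E
```

```text
pics
scene [[0.56, 0.44, -0.71, 1458.31], [0.83, -0.3, 0.47, -596.78], [-0.01, -0.85, -0.53, 834.05], [0.0, 0.0, 0.0, 1.0]] 0.038604736328125
top [[0.02, -1.0, 0.1, 371.81], [-1.0, -0.02, 0.0, 22.95], [0.0, -0.1, -1.0, 1673.39], [0.0, 0.0, 0.0, 1.0]] 0.004033406575520833
[ 1.12492106e+00  2.21153262e-01  1.52748695e+00 -1.40578835e-05
  1.39469262e+00 -1.26073551e-01] [-3.13986454e+00 -2.05084215e-04  2.82179324e+00] 0.1
```

View pics/scene0.png

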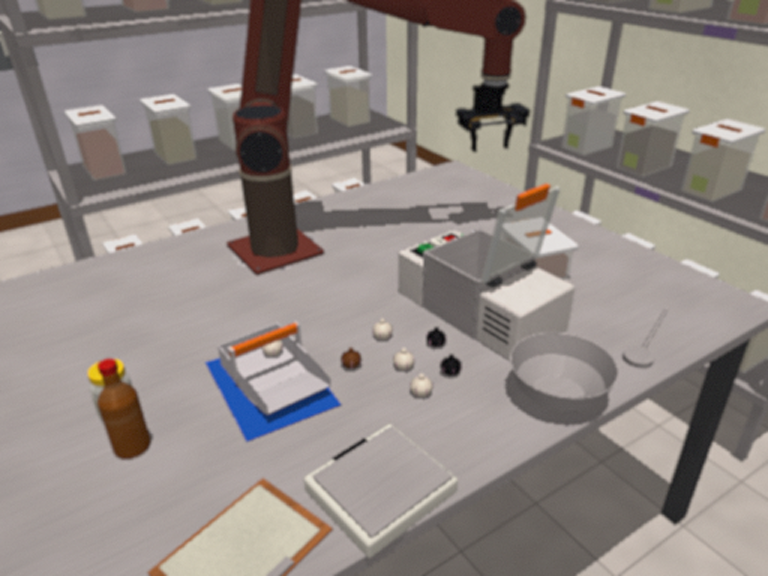

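View pics/top0.png

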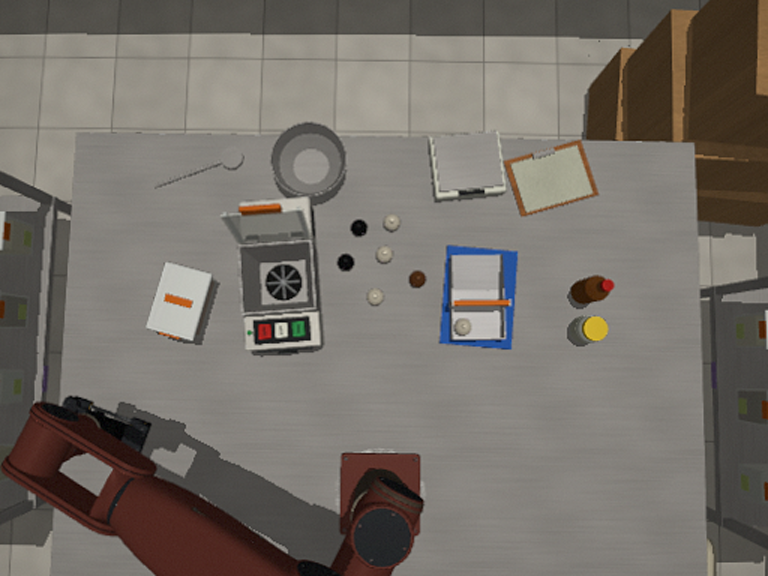

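The top view shows 3 loose white bulbs at about (392,222), (385,254) and (376,296), with black and brown decoys nearby. The tray is at (478,300) with one bulb at (463,326), and the peeler is at (280,280) with its lid open and the keys red, white, green from left to right.

```bash
cat >> h.py <<'E'
def blobs(im,P,hue,box,smin=120,vmin=60):
    hsv=cv2.cvtColor(im,cv2.COLOR_RGB2HSV); x0,y0,x1,y1=box
    m=(hsv[...,0]>=hue[0])&(hsv[...,0]<=hue[1])&(hsv[...,1]>smin)&(hsv[...,2]>vmin)
    k=np.zeros_like(m);k[y0:y1,x0:x1]=1; return m&k
def bulbs(P,im,xr=(350,750),yr=(-230,230)):
    hsv=cv2.cvtColor(im,cv2.COLOR_RGB2HSV)
    m=(P[...,2]>12)&(P[...,2]<60)&(P[...,0]>xr[0])&(P[...,0]<xr[1])&(P[...,1]>yr[0])&(P[...,1]<yr[1])
    n,l,s,c=cv2.connectedComponentsWithStats(m.astype(np.uint8)); out=[]
    for i in range(1,n):
        if 30<s[i,4]<600:
            q=P[l==i]; out.append((np.round([(q[:,0].min()+q[:,0].max())/2,(q[:,1].min()+q[:,1].max())/2,q[:,2].max()]).tolist(),np.round(np.ptp(q,0)).tolist(),int(s[i,4]),np.median(im[l==i],0).tolist(),np.round(c[i]).tolist()))
    return out
E
python3 - <<'E'
from h import *
f=np.load('/tmp/top.npz'); im,d=f['im'],f['d']; P=cloud('top',d)
for b in bulbs(P,im,(350,750),(-60,120)): print(b)
def rep(n,m):
    q=P[m]; r=cv2.minAreaRect(q[:,:2].astype(np.float32)); print(n,m.sum(),np.round(r[0],1),np.round(r[1],1),round(r[2],1),np.round(np.median(q,0),1),'zmax',q[:,2].max())
rep('handle',blobs(im,P,(5,18),(295,190,350,210)))
rep('mat',blobs(im,P,(105,125),(285,155,350,240)))
rep('tab',blobs(im,P,(5,18),(150,130,195,150)))
rep('red',blobs(im,P,(0,6),(165,205,190,235)))
rep('green',blobs(im,P,(45,85),(190,205,210,235)))
for n,(u,v) in dict(white=(187,219),rimL=(161,180),rimR=(209,180),bulbT=(308,217),floor=(188,188)).items(): print(n,np.round(P[v-1:v+2,u-1:u+2].reshape(-1,3).mean(0),1))
# machine box at z 100..160
for z0,z1 in((108,122),(140,158)):
    m=(P[...,2]>z0)&(P[...,2]<z1)&(P[...,1]>90)&(P[...,1]<380)&(P[...,0]>250); n,l,s,c=cv2.connectedComponentsWithStats(m.astype(np.uint8)); i=1+s[1:,4].argmax(); rep('box%d'%z0,l==i)
m=(P[...,2]>140)&(P[...,2]<158)&(P[...,0]>200)&(P[...,0]<750)&(P[...,1]>90)&(P[...,1]<300);print(np.percentile(P[m],[1,99],axis=0))
E
```

```text
([710.0, -20.0, 48.0], [42.0, 40.0, 34.0], 93, [150.0, 144.0, 128.0], [260.0, 147.0])
([692.0, 68.0, 48.0], [42.0, 48.0, 36.0], 100, [13.0, 13.0, 14.0], [238.0, 151.0])
([622.0, -1.0, 52.0], [40.0, 40.0, 37.0], 98, [151.0, 144.0, 128.0], [255.0, 169.0])
([600.0, 98.0, 46.0], [41.0, 40.0, 30.0], 97, [13.0, 13.0, 14.0], [230.0, 174.0])
([510.0, 21.0, 50.0], [40.0, 40.0, 35.0], 99, [153.0, 146.0, 129.0], [249.0, 197.0])
handle 142 [ 491.3 -248.6] [ 11.9 135.2] 1.0 [ 490.2 -248.7  101.6] zmax 110.1316654077275
mat 929 [ 512.  -167.9] [272.6 387.2] 1.2 [ 521.4 -284.7    4.8] zmax 1673.3911486116156
tab 150 [566.6 168.9] [481.9  68.8] 45.0 [666.2 270.3 340.7] zmax 1673.3911486116156
red 92 [400.6 163.2] [283.8  38.3] 86.1 [409.3 287.7 121.4] zmax 1673.3911486116156
green 92 [418.1 205.7] [37.1 32.2] 8.6 [417.7 204.9 127.9] zmax 141.792280180141
white [417.  246.4 128.4]
rimL [556.9 343.2 146. ]
rimR [563.4 170.6 116.3]
bulbT [ 434.6 -207.5   47.2]
floor [522.5 234.2 214.7]
box108 906 [414.6 246. ] [ 86.6 182.3] 5.5 [413.2 252.8 116. ] zmax 121.98558544988714
box140 487 [545.3 258.6] [178.8 179.6] 5.1 [560.3 269.  149.2] zmax 157.95799137166523
[[455.04741054 162.66049272 140.69139909]
 [638.59943769 297.85109116 157.78355967]]
```

Run:
```python
import cv2
from h import *
im=np.load('/tmp/top.npz')['im']
cv2.imwrite('pics/crop1.png',cv2.resize(im[125:245,150:355],None,fx=3.9,fy=3.9,interpolation=cv2.INTER_CUBIC)[:,:,::-1])
```

```text
(no output)
```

View pics/crop1.png

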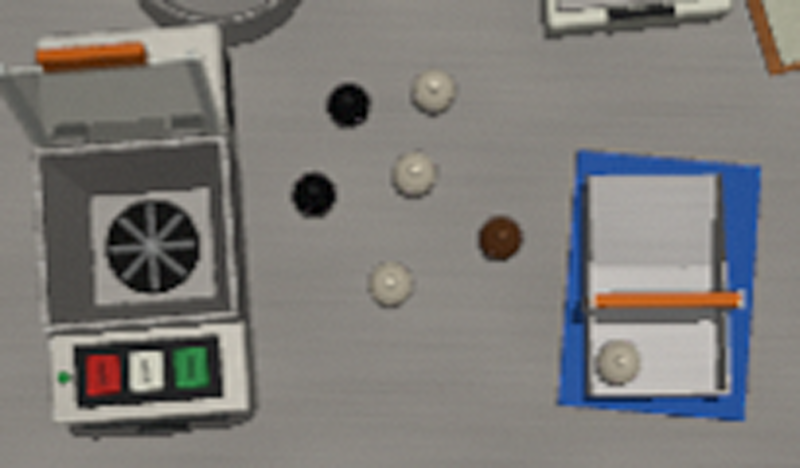

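```bash
cat >> h.py <<'E'
PI=np.pi; GRIP=np.array([491,-249,92.]); TYAW=0.0
def down(yaw): return [PI,0,yaw]
def loose(fn=None):
    im,d=env.get_image('top'); P=cloud('top',d)
    if fn: cv2.imwrite('pics/'+fn,cv2.resize(im[125:245,150:355],None,fx=3.9,fy=3.9,interpolation=cv2.INTER_CUBIC)[:,:,::-1])
    return [b[0] for b in bulbs(P,im,(380,760),(-130,125)) if np.mean(b[3])>110]
# tray pose -> tcp pose. heading psi (tray x), tip th (nose down), reference = lip or grip
def tcp_from(ref,psi,th,which='grip',flip=0,dz=0):
    T=R.from_euler('xyz',[0,th,psi]); p=np.array(ref,float)
    if which=='lip': p=p-T.apply([130,0,-59])
    tool=T*R.from_euler('xyz',[PI,0,PI/2+flip*PI])
    return p-tool.apply([0,0,51-dz]), tool.as_euler('xyz'), p
E
python3 - <<'E'
from h import *
c0=np.array([544.5,258.3,150])
for psi in np.radians([95,75,50,-85,-60,-40]):
  for flip in(0,1):
    r=[]
    for th in np.radians([-5,0,30,50,65,72]):
        lip=c0+[0,0,15]-20*np.array([np.cos(psi),np.sin(psi),0])
        p,o,_=tcp_from(lip,psi,th,'lip',flip); q=env.solve_ik(p,o); r.append(None if q is None else np.round(q,2).tolist())
    print(round(np.degrees(psi)),flip,[x is not None for x in r],r[1],r[4])
f=np.load('/tmp/top.npz'); P=cloud('top',f['d']); m=blobs(f['im'],P,(105,125),(285,155,350,240))&(P[...,2]<30); q=P[m]; print(cv2.minAreaRect(q[:,:2].astype(np.float32)))
E
```

```text
95 0 [True, True, True, True, True, True] [0.05, 0.1, 1.7, -0.0, 1.35, -1.6] [0.69, 0.59, 1.27, -0.93, 1.95, -1.02]
95 1 [True, True, True, True, True, True] [0.05, 0.1, 1.7, 0.0, 1.35, 1.54] [0.69, 0.59, 1.27, -0.93, 1.95, 2.13]
75 0 [True, True, True, True, True, True] [0.07, -0.02, 1.82, 0.0, 1.34, -1.24] [0.61, 0.74, 1.04, -0.81, 2.19, -0.89]
75 1 [True, True, True, True, True, True] [0.07, -0.02, 1.82, 0.0, 1.34, 1.9] [0.61, 0.74, 1.04, -0.81, 2.19, 2.25]
50 0 [True, True, True, True, True, True] [0.14, -0.14, 1.93, 0.0, 1.35, -0.73] [0.48, 0.89, 0.82, -0.57, 2.45, -0.63]
50 1 [True, True, True, True, True, True] [0.14, -0.14, 1.93, 0.0, 1.35, 2.41] [0.48, 0.89, 0.82, -0.57, 2.45, 2.51]
-85 0 [True, True, True, True, True, True] [0.54, 0.34, 1.42, -0.0, 1.39, 2.02] [-0.16, 0.2, 1.78, 1.07, 1.6, 1.09]
-85 1 [True, True, True, True, True, True] [0.54, 0.34, 1.42, 0.0, 1.39, -1.12] [-0.16, 0.2, 1.78, 1.07, 1.6, -2.05]
-60 0 [True, True, True, True, True, True] [0.56, 0.2, 1.59, -0.0, 1.36, 1.61] [-0.08, 0.45, 1.47, 0.91, 1.92, 0.96]
-60 1 [True, True, True, True, True, True] [0.56, 0.2, 1.59, 0.0, 1.36, -1.53] [-0.08, 0.45, 1.47, 0.91, 1.92, -2.18]
-40 0 [True, True, True, True, True, True] [0.55, 0.07, 1.72, -0.0, 1.35, 1.25] [0.01, 0.63, 1.22, 0.78, 2.15, 0.84]
-40 1 [True, True, True, True, True, True] [0.55, 0.07, 1.72, -0.0, 1.35, -1.89] [0.01, 0.63, 1.22, 0.78, 2.15, -2.3]
((514.0711669921875, -257.09088134765625), (188.57237243652344, 260.41314697265625), 85.66891479492188)
```

```bash
cat >> h.py <<'E'
def pick_place(b,tx,ty,zr):
    x,y=b[:2]; o=down(0)
    env.set_gripper(80)
    env.reach([x,y,200],o); env.line_to([x,y,51+19],o,max_speed=150)
    env.set_gripper(30,15); w=env.current_width()
    env.line_to([x,y,220],o)
    X,Y=GRIP[0]+tx,GRIP[1]+ty
    env.reach([X,Y,220],o); w2=env.current_width()
    print('clear',env.line_to([X,Y,51+zr],o,max_speed=120,f_stop=12),'w',round(w,1),round(w2,1),np.round(env.current_position()))
    env.set_gripper(54); env.line_to([X,Y,220],o,max_speed=200)
E
python3 - <<'E'
from h import *
env.reach([500,-60,300],down(0))if 0 else None
L=loose(); print(L)
b=min(L,key=lambda b:b[0]); pick_place(b,54,-20,30); 
L=loose(); print(L); b=min(L,key=lambda b:b[0]); pick_place(b,85,20,42)
print(loose('a1.png'),env.current_clock())
E
```

```text
[[710.0, -20.0, 49.0], [622.0, -1.0, 50.0], [510.0, 23.0, 45.0]]
clear True w 43.6 42.7 [ 545. -268.   82.]
[[710.0, -20.0, 50.0], [622.0, -1.0, 47.0]]
clear False w 43.0 43.1 [ 577. -229.   94.]
[[709.0, -20.0, 50.0]] 17.7833
```

View pics/a1.png

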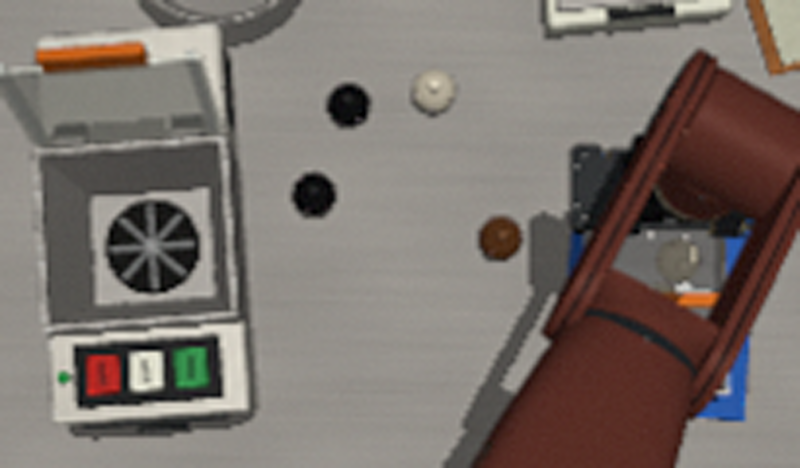

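One loose white bulb is left at about (433,92) in the crop, and a placed one shows in the tray at (678,260). I'll look at the tray while the arm is over the third bulb.

Run:
```python
from h import *
b=loose()[0]; x,y=b[:2]; o=down(0); print(b)
env.set_gripper(80); env.reach([x,y,200],o); env.line_to([x,y,70],o); env.set_gripper(30,15); env.line_to([x,y,220],o)
print(env.current_width()); im,d=snap('top','a2.png',(270,130,370,240),5); P=cloud('top',d)
print(np.round([P[v,u] for u,v in((305,200),)],0))
```

```text
[709.0, -20.0, 49.0]
43.24517570357657
[[ 496. -188.  102.]]
```

View pics/a2.png

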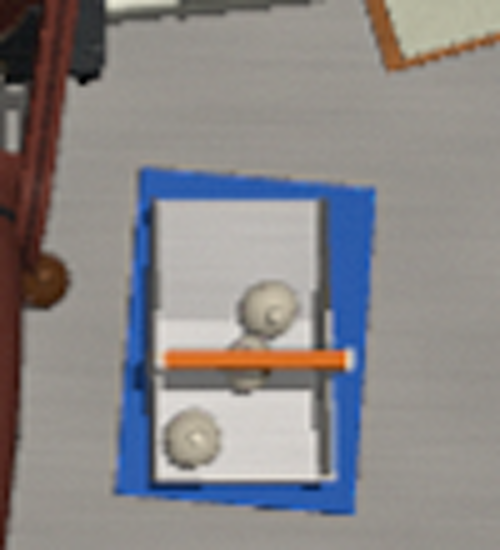

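The tray holds three bulbs: one at the back (192,437), one under the bar (248,360) and one in front (268,308). The third loose bulb will go at the front left.

Run:
```python
from h import *
o=down(0); X,Y=GRIP[0]+78,GRIP[1]+20
env.reach([X,Y,220],o); print(env.current_width(),env.line_to([X,Y,51+40],o,max_speed=120,f_stop=12)); env.set_gripper(54)
env.line_to([X,Y,250],o,max_speed=200); env.reach([560,0,300],down(0)) 
im,d=snap('top','a3.png',(270,130,370,240),5); P=cloud('top',d)
m=blobs(im,P,(5,18),(285,190,350,212))&(P[...,2]>90); q=P[m]; print(cv2.minAreaRect(q[:,:2].astype(np.float32)),np.polyfit(q[:,1],q[:,0],1))
m=(P[...,2]>44)&(P[...,2]<75)&(P[...,0]>380)&(P[...,0]<650)&(P[...,1]<-150)&(P[...,1]>-350); print(cv2.minAreaRect(P[m][:,:2].astype(np.float32)))
print(env.current_clock())
```

```text
42.99155199877769 False
((454.2602233886719, -138.56097412109375), (51.29474639892578, 359.02197265625), 18.91325569152832) [-1.19105738e-01  4.61144615e+02]
((512.6004028320312, -244.0850372314453), (217.982421875, 148.5213165283203), 1.4855599403381348)
27.1833
```

View pics/a3.png

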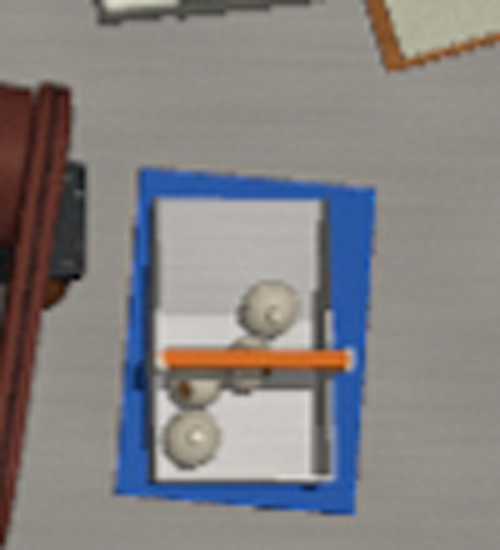

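All four bulbs are in the tray. Next I grip the handle, carry the tray level and tip it.

```bash
cat >> h.py <<'E'
C0=np.array([544.5,258.3,150]); MY=0.093; PSI=PI/2+MY
def lipmove(dx_along,z,deg,psi=PSI,sp=150):
    lip=C0+dx_along*np.array([np.cos(psi),np.sin(psi),0]); lip[2]=z
    p,o,_=tcp_from(lip,psi,np.radians(deg),'lip'); return env.line_to(p,o,max_speed=sp)
E
python3 - <<'E'
from h import *
env.set_gripper(60)
p,o,_=tcp_from(GRIP+[0.5,0,0],0.015,0)
env.reach(p+[0,0,100],o); env.line_to(p,o,max_speed=120,f_stop=15)
env.set_gripper(5,60); print('w',env.current_width(),env.current_position())
f0=env.current_contact_force(); env.line_to(p+[0,0,30],o,max_speed=60); env.hold(.3); print('df',env.current_contact_force()-f0,env.current_wrist_torque())
env.line_to(p+[0,0,180],o,max_speed=120)
lip=C0-np.array([0,150,0]);lip[2]=215
p2,o2,_=tcp_from(lip,PSI,0,'lip'); env.line_to(p2,o2,max_speed=150)
print('w',env.current_width(),env.current_clock()); snap('scene','b1.png',scale=1.5)
E
```

```text
w 13.677353701746883 [ 491.51637799 -248.9808193   142.98408213]
df [ 0.46030925  0.09119918 -5.27124611] [-0.12661584  0.08782112  0.00754429]
w 13.462131231786437 35.3833
```

View pics/b1.png

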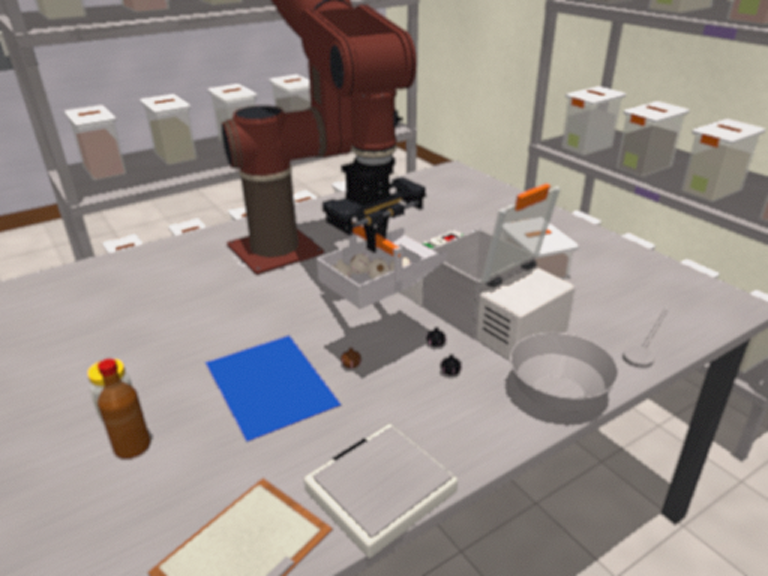

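The tray is held level with the bulbs in it at about (365,262), short of the hopper. Now I pour.

Run:
```python
from h import *
lipmove(-35,200,0,sp=120)
for z,a,s in((190,15,60),(178,30,60),(172,45,60),(170,58,60),(170,68,60),(170,72,50)):
    lipmove(-35,z,a,sp=s)
env.hold(1.0); print(env.current_width(),env.current_contact_force(),env.current_clock())
snap('scene','b2.png',(200,50,420,260),3)
```

```text
13.351738299676178 [-0.36292797 -0.19584899 -3.98433537] 41.8667
```

View pics/b2.png

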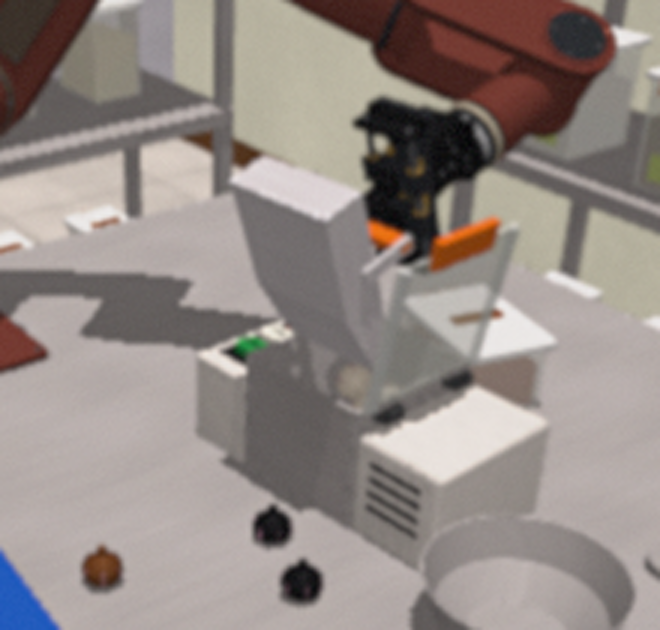

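At least one bulb is still at the lip, around (350,385). I'll raise the tray, tip it further and wiggle it.

Run:
```python
from h import *
for z,a,d in((195,74,-35),(195,80,-35),(200,85,-35)):
    lipmove(d,z,a,sp=60)
print(env.current_contact_force())
for k in range(3):
    lipmove(-20,205,85,sp=150); lipmove(-40,200,85,sp=150)
env.hold(.5); print(env.current_width(),env.current_contact_force(),env.current_clock())
snap('scene','b3.png',(200,50,420,260),3)
```

```text
[-0.32891682  0.36316437 -3.54571769]
13.427979407912614 [ 0.93875738  0.80344514 -3.54971908] 45.45
```

View pics/b3.png

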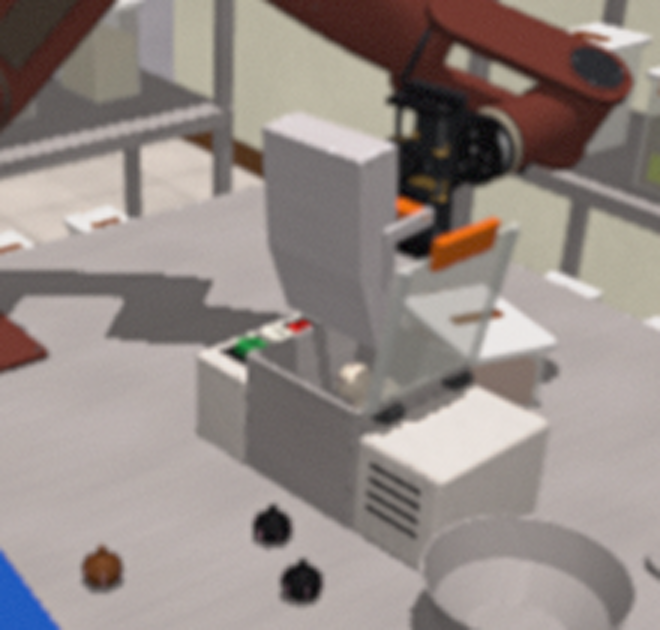

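The bulbs now seem to be in the hopper, around (352,378). I'll level the tray, back away and check from above.

Run:
```python
from h import *
lipmove(-40,235,80,sp=100)
lipmove(-80,235,45,sp=120); lipmove(-150,225,0,sp=120); env.hold(.3)
print(env.current_width(),env.current_contact_force(),env.current_clock())
snap('top','b4.png',(140,120,300,260),4.5)
```

```text
13.38837340961252 [ 0.47427783 -0.15526491 -3.54591915] 49.5333
```

View pics/b4.png

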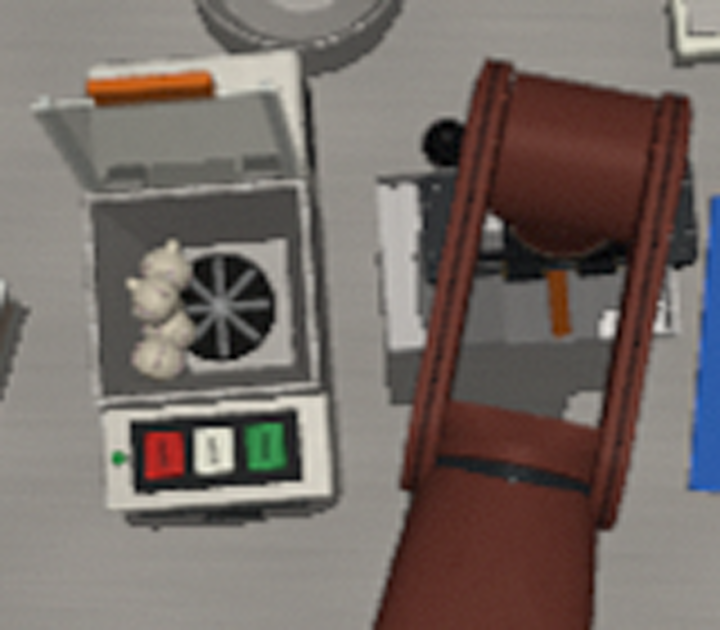

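All four bulbs are in the hopper, at (168,262), (155,296), (172,330) and (158,358). The tray goes back on its mat.

Run:
```python
from h import *
p,o,_=tcp_from(GRIP+[0.5,0,0],0.015,0)
p=p+[3,-4,0]  # towards mat centre
env.line_to(p+[0,0,150],o,max_speed=150)
env.line_to(p+[0,0,12],o,max_speed=120); print(env.line_to(p+[0,0,-4],o,max_speed=25,f_stop=4),env.current_position())
env.set_gripper(60); env.line_to(p+[0,0,110],o,max_speed=120)
# lid: go beyond the tab, closed fingers
env.set_gripper(0,20)
env.reach([560,0,350],down(0))
im,d=snap('top','c1.png',(130,110,370,260),3.3); P=cloud('top',d)
m=blobs(im,P,(5,18),(150,130,195,150))&(P[...,2]>250)&(P[...,2]<400); print('tab',np.round(np.percentile(P[m],[2,50,98],axis=0)))
im2,d2=snap('scene','c1s.png'); P2=cloud('scene',d2); m=blobs(im2,P2,(5,18),(330,110,380,150))&(P2[...,2]>200); print('tab scene',m.sum(),np.round(np.percentile(P2[m],[2,50,98],axis=0)))
for x,z in((720,330),(740,330),(700,300),(600,240),(470,150)):
    q=env.solve_ik([x,265,z+70],down(0)); print(x,z,None if q is None else np.round(q,2))
print(env.current_clock())
```

```text
True [ 494.4851122  -253.07052514  142.97011985]
tab [[660. 228. 321.]
 [666. 269. 341.]
 [676. 310. 348.]]
tab scene 211 [[664. 227. 315.]
 [672. 266. 334.]
 [677. 310. 345.]]
720 330 [ 0.25  0.54  0.91 -0.    1.68  1.82]
740 330 [ 0.24  0.6   0.84 -0.    1.71  1.81]
700 300 [ 0.26  0.49  1.04 -0.    1.61  1.83]
600 240 [ 0.3   0.28  1.42 -0.    1.44  1.87]
470 150 [ 0.37  0.08  1.82 -0.    1.24  1.94]
58.3667
```

View pics/c1.png

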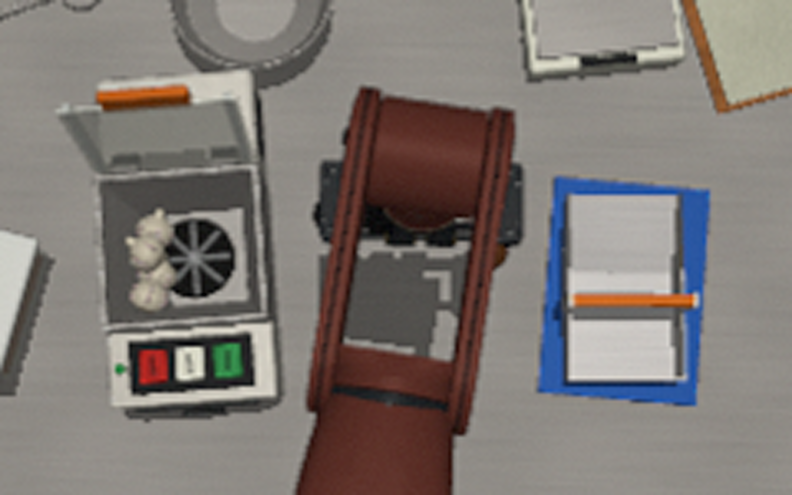

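The tray is empty and on its mat, and the tab is at (143,97). Next I swing the lid shut, moving the closed fingertips along an arc.

```bash
cat >> h.py <<'E'
UH=-np.array([np.cos(MY),np.sin(MY),0]); HINGE=np.append((C0-89*UH)[:2],151.)
def tip(th,r,off):
    c=HINGE+UH*(r*np.cos(th)-off*np.sin(th))+np.array([0,0,r*np.sin(th)+off*np.cos(th)])
    return c+[0,0,-10+70]
E
python3 - <<'E'
from h import *
o=down(MY); s=tip(1.9,168,30)
env.reach([560,100,450],o); env.reach([s[0],s[1],460],o); env.line_to(s,max_speed=150)
for th in np.arange(1.8,0.05,-0.1): env.line_to(tip(th,168,18),o,max_speed=110)
print(np.round(env.current_contact_force(),1))
p=tip(0,172,16); print(env.line_to(p+[0,0,-15],o,max_speed=25,f_stop=12),p,env.current_position())
env.hold(.3); q=env.current_position(); env.line_to(np.array(q)+[0,0,120],o)
env.reach([450,60,330],o)
print(env.current_clock()); im,d=snap('top','d1.png',(130,110,300,260),4)
P=cloud('top',d); m=blobs(im,P,(5,18),(150,180,215,225))&(P[...,2]>80)&(P[...,2]<400); print('tab',m.sum(),np.round(np.percentile(P[m],[2,50,98],axis=0)))
for n,h in(('red',(0,4)),('green',(45,85))):
    m=blobs(im,P,h,(160,205,215,235))&(P[...,2]>80)&(P[...,2]<150); print(n,np.round(np.percentile(P[m],[5,50,95],axis=0),0).tolist())
E
```

```text
[-0.9  0.2  0.1]
True [461.85867487 250.59212213 227.        ] [466.10092375 251.01784377 233.01199524]
69.0167
tab 245 [[433. 206. 116.]
 [451. 250. 163.]
 [470. 294. 170.]]
red [[394.0, 273.0, 115.0], [409.0, 288.0, 120.0], [427.0, 303.0, 126.0]]
green [[403.0, 191.0, 115.0], [418.0, 206.0, 128.0], [434.0, 223.0, 133.0]]
```

View pics/d1.png

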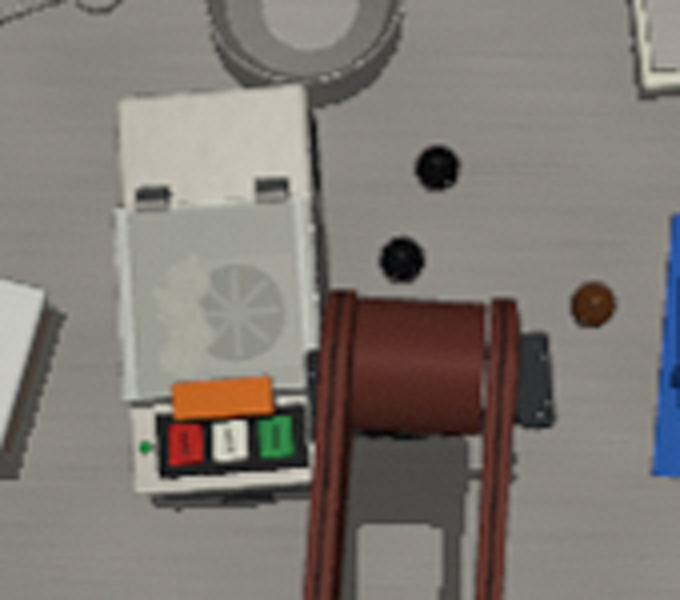

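The lid is down over the mouth, with the tab at (222,397) over the front edge and the key row clear. I'll press once harder to confirm it is seated, then push the green key.

Run:
```python
from h import *
o=down(MY); p=tip(0,172,16)
env.reach([p[0],p[1],300],o); env.line_to([p[0],p[1],240],o); print('press',env.line_to([p[0],p[1],222],o,max_speed=20,f_stop=25),env.current_position()[2]-70)
env.line_to([p[0],p[1],290],o)
g=np.array([413,205.5]); env.reach([g[0],g[1],290],o); env.line_to([g[0],g[1],205],o)
print('key',env.line_to([g[0],g[1],70+117],o,max_speed=20,f_stop=20),env.current_position()); env.hold(.3)
env.line_to([g[0],g[1],290],o); env.reach([450,0,350],o)
im,d=snap('top','e1.png',(130,110,370,260),3.3); P=cloud('top',d)
for n,h in(('red',(0,4)),('green',(45,85))):
    m=blobs(im,P,h,(160,205,215,235))&(P[...,2]>80)&(P[...,2]<150); print(n,np.round(np.median(P[m],0),1).tolist())
m=(P[...,2]>140)&(P[...,2]<175); B=(P-C0)[...,:2]@np.array([[np.cos(MY),-np.sin(MY)],[np.sin(MY),np.cos(MY)]])
for x0 in(-100,-80,-60,-30,0,30,60):
    k=m&(abs(B[...,0]-x0)<12)&(abs(B[...,1])<40); print(x0,k.sum(),np.round(np.median(P[k][:,2]),1) if k.any() else None)
print(env.current_clock())
```

```text
press True 163.02490948764665
key True [413.20765404 205.55037048 191.03734801]
red [409.2, 287.2, 129.3]
green [417.7, 203.8, 120.6]
-100 139 162.9
-80 148 161.7
-60 144 156.1
-30 147 156.7
0 148 156.5
30 148 156.0
60 142 156.3
75.3417
```

View pics/e1.png

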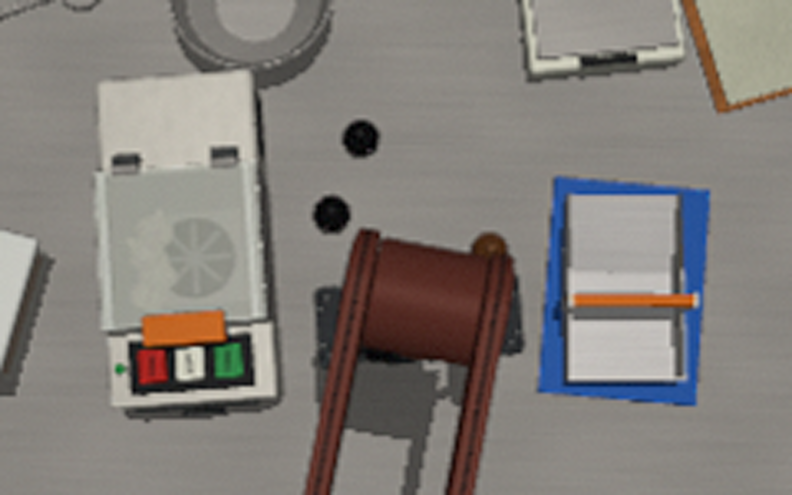

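The lid is flat (156 mm all along), the green key is down (121 mm), the red key is up (129 mm), and the empty tray is on its mat.

```bash
python3 -c "
from plant import env
print(env.job_done())"
```

```text
the job is handed in; nothing more can be done
None
```

The job is done and handed in at about 75 s of the 192 s allowed: all four bulbs (three loose, one already in the tray) are in the hopper, the empty tray is on its mat, the lid is shut, and the green key is down with the red one up.

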